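Roll a sample tube into the V-rest and butt it against the stop

TASK

Roll the capped metal tube along the bench, up the ramp of the grey V-rest and into its groove, and push it along the groove by its end until its other end touches the steel stop plate, and leave it lying there. Only push it gently with the fingers: do not pinch, lift or carry it. Leave the amber bottle, the white jar and the carton where they stand.

Things in the scene. Friction and masses are not known exactly. Their poses are not given: they have to be found in the camera images.
- tube_center (a point): Centre of the loose tube to be rolled: smooth aluminium cylinder with flush black end caps, 44 mm in diameter, 130 mm long, about 0.3 kg, lying on the bench (centre 22 mm up), friction about 0.35. y runs along the tube; x and z turn as it rolls. It starts 140 to 240 mm from the seat on its -x side, 25 to 35 mm to its +y, axis within 0.08 rad of the groove.
- seat (a point): Where the tube's centre must finally be, in the V-rest (grey bent sheet, fixed): on the seated tube's axis, 29 mm above the bench. z up; y along the groove, away from the stop plate; x the way the tube rolls in. Groove: from the crest down at 30 degrees to its bottom (1.5 mm high, x +4 mm), up at 45 degrees to a back lip 35 mm high at x +37 mm; a low bolted foot goes on to x +92 mm.
- ramp_crest (a point): Top edge of the V-rest's ramp, 13 mm above the bench, 16 mm to the -x side of the seat; axes as the seat's. The flat ramp rises to it over 65 mm from bench level (82 mm before the seat). Ramp and groove are 130 mm wide, 65 mm to either side of the seat.
- stop_face (a point): Point on the steel stop plate's face that the tube's end must touch, 65 mm to the -y side of the seat and 29 mm up; axes as the seat's. The plate, 6 mm thick, 55 mm high, from 22 mm on the -x side to 42 mm on the +x side of the seat, stands across the groove's end. The home tube's free end is then 65 mm to the +y side of the seat, level with the sheet's edge. The tube slides along the groove under 1 to 2 N.
- tube: The same tube as a body; its origin is also the tube's centre. Pushed off-centre it hardly turns but rolls straight on, square to its axis, and it soon stops when let go. A finger that bears on it above mid-height presses it down and may jam it.
- bottle: Bystander: amber bottle with a black cap, 62 mm in diameter, 140 mm tall; origin at the centre of its underside.
- jar: Bystander: white jar, 64 mm in diameter, 75 mm tall; origin at the centre of its underside.
- carton: Bystander: cardboard carton, 80 by 110 mm, 60 mm tall; origin at the centre of its underside.
Things that resemble listed ones, but are neither listed nor needed, are in the scene too. Of the things shaped like the tube, the aluminium one is meant.

How it is judged (in metres and radians):
On the way:
1. the tube lies in the V-rest's groove (x of tube_center in the frame of seat between -0.007 and 0.007 m and z of tube_center in the frame of seat between -0.006 and 0.006 m and y of tube_center in the frame of seat between -0.005 and 0.065 m), for 0.2 s.
At the end, for the whole second after the job is handed in: The tube lies at rest in the groove: its centre within 5 mm across the groove and 4 mm in height of the seat point, its axis within 0.05 rad of the groove, its end within 4 mm of the stop plate; bottle, jar and carton within 30 mm of where they stood (x of tube_center in the frame of seat between -0.005 and 0.005 m and z of tube_center in the frame of seat between -0.004 and 0.004 m and angle between the y axis of tube_center and the y axis of seat, either way round below 0.05 rad and y of tube_center in the frame of seat between -0.005 and 0.004 m and linear speed of tube below 0.01 m/s and distance of each of bottle, jar, carton from where it was at the start of the episode below 0.03 m); the robot touches nothing.
It fails at once if the tube is lifted off the bench (x of tube_center in the frame of seat below -0.1 m and height (world z) of tube_center above 0.03 m).
It fails at once if the tube is lifted clear of the V-rest (height (world z) of tube_center above 0.046 m).
It fails at once if the tube is pinched or rammed: more than 30 N from the fingers (contact force between the fingers and tube above 30 N).
It fails at once if a bystander is shoved or tipped (distance of any of bottle, jar, carton from where it was at the start of the episode above 0.03 m or angle between any of bottle, jar, carton's own z axis and vertical above 0.3 rad).
It also fails if it takes over 58 s, if anything falls off the work surface, if the arm or the gripper's body presses on something with over 40 N, if the wrist force passes 120 N, or if a joint passes its speed limit or range.

ROBOT

A 6-joint arm with a two-finger parallel gripper is mounted at the origin on the work surface. World frame = base frame: x ahead of the robot, y to its left, z up, the work surface at z = 0. Lengths are in mm, angles in rad, forces in N, time in s.
With the tool pointing down it reaches from about 275 to 750 mm from the base axis. Payload 10.2 kg.
Tool frame: the origin (TCP) lies midway between the tips of the shut fingers; the grasp point (between the pads) lies 19 mm behind it; z points along the fingers, y is the line along which they close (so a half turn about z gives the same grasp; the last joint's range is limited). The gripper opens to 85 mm and grips with 20 to 120 N. Pads are 22 mm wide; open, the fingers measure 114 mm over their backs; the gripper's body (76 mm by 85 mm) begins 54 mm behind the grasp point. The pads swing forward as they close: fully open they stand 13 mm farther back than shut.
Start: joints at [0.904, 0.313, 1.498, -0, 1.331, -0.223], TCP at [225.435, 474.142, 231.294] pointing down, gripper open.
Joint ranges: [-2.94, 2.94], [-0.97, 2.17], [0.19, 2.56], [-1.23, 4.37], [0.02, 3.11], [-2.88, 2.88]. Speed limits (rad/s): [2.39, 2.39, 3.01, 3.14, 3.14, 3.14].

INTERFACE

Orientations are given as a unit quaternion [w, x, y, z].
In Python, from rig import ctrl gives the robot as it stands.
- The arm moves only by the tool send_rows, never from a script. Its argument "targets" is a list of rows, each a list of 7 numbers: the closure, from -1 (fully open) to 1 (shut), so that 0 is half open, then the shift along the tool's x, y, z in m, then the turn, a rotation vector about the tool's x, y, z in rad. In form: [[claw, dx, dy, dz, ax, ay, az], ...]. A call has exactly 10 rows; each row shifts and turns the commanded pose from where the row before left it, along the tool's axes as they then stand; what a row does not reach is not made up. A row lasts 1/8 s, in which the tool goes at most 62.5 mm and 10.7 degrees, less where a joint would pass 70% of its speed; a pose out of reach is approached as far as the arm can. A call with a gripper value outside its range is refused whole. The fingers move at their own pace and stop on an object; "squeeze" is the grip in N (left out, the last holds). Time passes only in rows, so rows that do not move let the fingers close, or fill a call up. It gives the time, the measured TCP pose, the force, the opening and the grip force at its end, in the units of the state.
- ctrl.sense(): the state, without advancing time (a new reading comes with each control period).
- ctrl.capture(name): name is "scene" or "top"; returns a dict with "img" (400x640x3 uint8, red, green, blue), "camera_matrix" (3x3 intrinsics, pixels), "R" (3x3) and "t" (3): a world point X has camera coordinates R X + t. Camera axes: x right, y down, z forward; pixel columns grow to the right and rows downward; lengths in mm; the calibration is good to about 2 mm. A picture is of the moment at which its call begins. There is no depth.
- ctrl.finish_job(): hands the job in; it is judged then, once.
Trained networks look in a picture, given as the dict that the camera call returned (one of the last four; its "shot" number tells which), for a name from the list of things; names that differ only in an ending like _2 or _b are one class to them, and where a whole thing is asked for, a point or a joint stands for the part that bears it (a point fixed in the world has none). Each returns a list of dicts, best first, with "score" (0 to 1); they miss things now and then, are a little off and sometimes report something else, mostly with a low value. They report only what shows in the picture. A call takes as long as a camera call. They do not tell look-alikes from the thing itself.
- ctrl.boxes_of(query, picture): "extent" ([left, top, width, height] in pixels, round what is visible of it).
- ctrl.landmark_of(query, picture): "point" ([column, row] in pixels: a listed point, or the origin of a listed thing).
The state is a dict: "time_s": time; "joints": joint angles; "dq": joint speeds; "tau": joint torques, N m; "eef_pos": TCP position; "ee_rot": TCP orientation; "force": force on the tool from outside, world axes, zero at the start; "wrist_torque": the same for the moment, N m; "grip_width": opening from 0.0 (shut) to 1.0 (fully open); "grip_force": force on a finger pad.
Only numpy, scipy, OpenCV 4.12 (cv2) and the standard library are available. Lean on these libraries where they do the work, as an engineer would, in place of code of your own. Each camera call takes 0.05 s, during which the arm holds its last target. There are 200 camera calls.

## Working session

There is one attempt and no reset: what is moved stays moved. The work goes in short steps, Python scripts to look and compute and a tool call to move; the robot and the scene stay as the last step left them, time stands still between calls to the robot, and variables do not carry over. Pictures are saved under pics/ and viewed, at most 10 in all, crops included, and the job is handed in when it is done.

Besides the shell and the picture viewer there is one more tool, called after "Request:" by a JSON object that holds its "method" and its "body". send_rows: Moves the arm, as the interface text tells. Its arguments: {"type":"object","properties":{"targets":{"type":"array"},"squeeze":{"type":"number"}},"required":["targets"]}

```bash
mkdir -p pics
cat > h.py <<'E'
import numpy as np, cv2
from rig import ctrl
def proj(c,X):
    p=c["camera_matrix"]@(np.asarray(c["R"])@np.asarray(X,float)+np.asarray(c["t"]).ravel()); return p[:2]/p[2]
def ray(c,uv,z):
    K=np.asarray(c["camera_matrix"]);R=np.asarray(c["R"]);t=np.asarray(c["t"]).ravel()
    d=R.T@np.linalg.solve(K,[uv[0],uv[1],1]); o=-R.T@t
    return o+d*(z-o[2])/d[2]
def save(c,n): cv2.imwrite("pics/"+n,c["img"][:,:,::-1])
E
python3 - <<'E'
from h import *
Z=dict(tube_center=22,seat=29,ramp_crest=13,stop_face=29,bottle=0,jar=0,carton=0)
cs=[]
for n in("scene","top"):
    c=ctrl.capture(n);cs.append(c["img"])
    print(n,(-np.asarray(c["R"]).T@np.asarray(c["t"]).ravel()).round())
    for q,z in Z.items():
        for d in ctrl.landmark_of(q,c)[:3]:
            print(q,round(d["score"],2),np.round(d["point"]),ray(c,d["point"],z).round(1))
    save(c,n+"0.png")
print(ctrl.sense())
E
```

```text
scene [1589.  645.  977.]
tube_center 0.74 [259. 222.] [769.1 -93.4  22. ]
tube_center 0.61 [307. 196.] [593.  -52.6  22. ]
tube_center 0.56 [282. 165.] [ 504.4 -214.7   22. ]
seat 0.87 [371. 228.] [610.9 178.1  29. ]
seat 0.26 [236. 156.] [ 562.8 -357.5   29. ]
ramp_crest 0.7 [369. 232.] [613.8 175.5  13. ]
stop_face 0.93 [363. 238.] [661.9 181.6  29. ]
stop_face 0.74 [310. 196.] [592.  -40.9  29. ]
bottle 0.86 [212. 198.] [ 743.8 -300.    -0. ]
jar 0.88 [233. 158.] [ 544.9 -392.3    0. ]
carton 0.79 [436. 275.] [642.6 393.9   0. ]
top [ 523.   -2. 1089.]
tube_center 0.94 [355. 144.] [ 753.9 -101.4   22. ]
tube_center 0.91 [334. 200.] [593.9 -40.2  22. ]
tube_center 0.83 [390. 231.] [ 507.2 -197.    22. ]
seat 0.78 [256. 203.] [586.1 182.5  29. ]
ramp_crest 0.85 [261. 200.] [595.9 168.8  13. ]
bottle 0.64 [423. 152.] [ 736.9 -302.3    0. ]
jar 0.76 [453. 222.] [ 530.9 -382.     0. ]
carton 0.8 [186. 187.] [633.4 388.6   0. ]
{'time_s': 0.8, 'joints': array([ 9.03590757e-01,  3.12881210e-01,  1.49767878e+00, -8.79414854e-06,
        1.33099843e+00, -2.23374968e-01]), 'dq': array([-0.00102291, -0.0013441 , -0.00028137, -0.00222839,  0.00202873,
       -0.00078163]), 'tau': array([ 2.67374024e-03, -4.12132680e+01, -2.59903890e+01, -5.30504246e-05,
        3.05635240e-04,  5.44697002e-05]), 'eef_pos': array([225.44562319, 474.14466487, 231.31179137]), 'ee_rot': array([1.12269908e-05, 2.20097340e-01, 9.75477914e-01, 1.36072764e-05]), 'force': array([0.12377646, 0.50322746, 0.18747233]), 'wrist_torque': array([-0.0019904 ,  0.00297298,  0.00907806]), 'grip_force': 0.0, 'grip_width': 1.0025678112497045}
```

View pics/scene0.png

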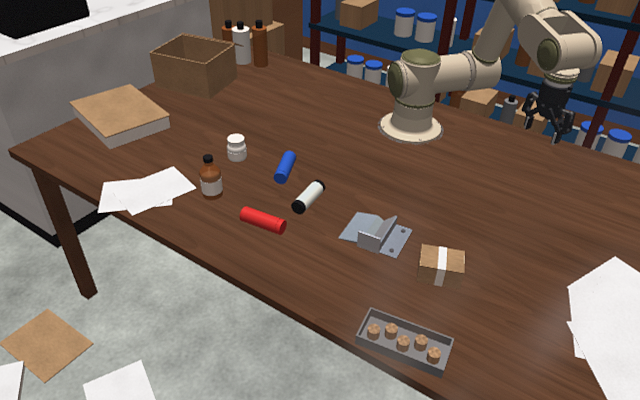

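View pics/top0.png

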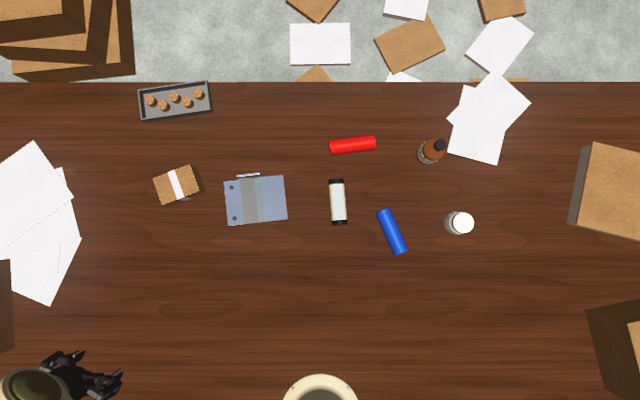

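Top view: there are three tube-like things, red at (352,145), white-grey with black caps at (338,202) and blue at (391,231). The black-capped one at (338,202) fits: it has black end caps, is nearly parallel to the groove, and lies on the ramp side of the rest. The V-rest is at (256,200) with the stop plate at its top edge (248,175), so the tube rolls towards world +y and the push along the groove goes towards +x.

Run:
```python
from h import *
t=ctrl.capture("top");s=ctrl.capture("scene")
a=cv2.resize(t["img"][165:240,215:350],None,fx=5.6,fy=5.6,interpolation=cv2.INTER_CUBIC)[:,:,::-1]
b=cv2.resize(s["img"][170:265,285:420],None,fx=5.6,fy=5.6,interpolation=cv2.INTER_CUBIC)[:,:,::-1]
cv2.imwrite("pics/ca.png",a);cv2.imwrite("pics/cb.png",b)
```

```text
(no output)
```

View pics/ca.png

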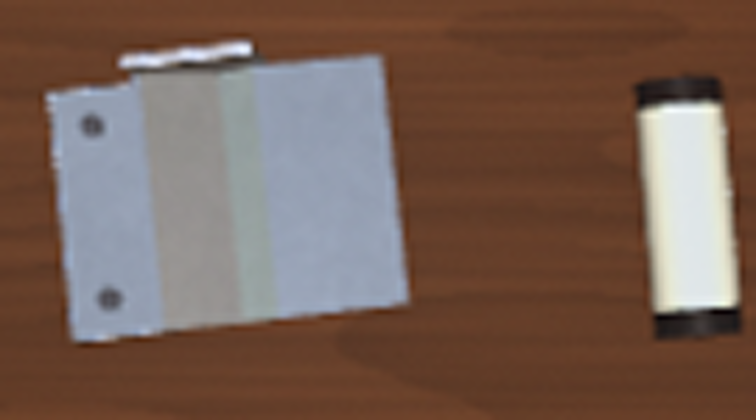

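View pics/cb.png

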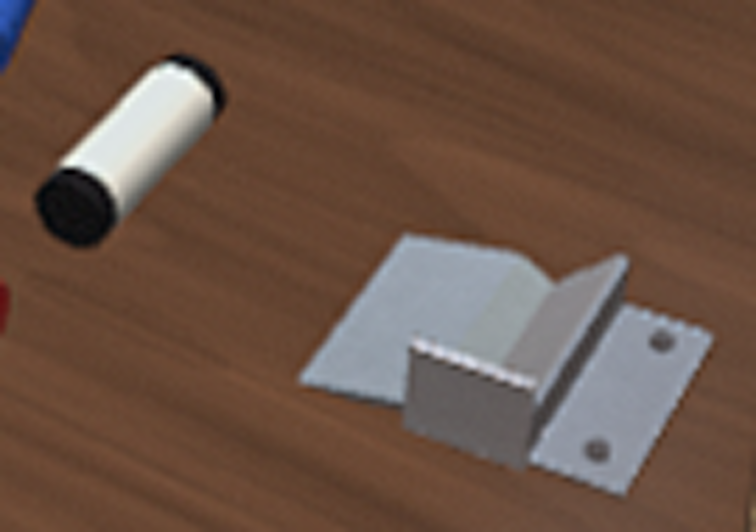

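The crops confirm it: the aluminium tube with black caps is at about (338,202) in the top picture. The rest's ramp corners are at about (283,175) and (288,218), and the plate is at the far-x end. I'll fit the rest's pose from these corners in both pictures.

Run:
```python
from h import *
from scipy.optimize import least_squares
t=ctrl.capture("top");s=ctrl.capture("scene")
T=[((-82,-65,0),(383,55)),((-82,65,0),(409,301)),((92,-65,1),(48,95)),((92,65,1),(74,341)),((-16,65,13),(275,318)),((4,65,1.5),(243,320)),((37,65,35),(162,330)),((-22,-71,55),(252,42)),((42,-71,55),(120,55))]
S=[((-82,65,0),(405,235)),((-82,-65,0),(302,380)),((92,65,1),(713,335)),((92,-65,1),(622,494)),((37,65,35),(627,257)),((-22,-71,55),(410,343)),((42,-71,55),(533,385))]
def world(p,X,z0=0):
    x,y,a=p; c,q=np.cos(a),np.sin(a)
    return [x+c*X[0]-q*X[1],y+q*X[0]+c*X[1],X[2]+z0]
def res(p,sets):
    r=[]
    for cam,L,o in sets:
        for X,u in L: r+=list(proj(cam,world(p,X))-(np.array(o)+np.array(u)/5.6-.41))
    return np.array(r)
A=(t,T,(215,165));B=(s,S,(285,170))
for st in([A],[B],[A,B]):
    f=least_squares(res,[586,180,1.6],args=(st,),loss='soft_l1');print(f.x.round(3),np.abs(f.fun).max().round(2))
p=f.x
TT=[((-22,-65,22),(722,78)),((22,-65,22),(636,86)),((-22,65,22),(741,330)),((22,65,22),(655,338))]
f2=least_squares(res,[594,-40,1.6],args=([(t,TT,(215,165))],));q=f2.x
print("tube",q.round(3),np.abs(f2.fun).max().round(2))
a=p[2];Rm=np.array([[np.cos(a),np.sin(a)],[-np.sin(a),np.cos(a)]]);print("tube in seat",Rm@(q[:2]-p[:2]),q[2]-a)
```

```text
[597.312 183.074   1.682] 0.57
[596.549 182.41    1.685] 0.79
[597.146 182.887   1.683] 0.75
tube [589.571 -49.038   1.642] 0.44
tube in seat [-229.63385137   33.39335253] -0.040308268393626
```

Request:
{"method": "send_rows", "body": {"targets": [[0,0,0,0,0,0,0.173],[0,0,0,0,0,0,0.173],[0,0,0,0,0,0,0.173],[0,0,0,0,0,0,0.173],[0,0,0,0,0,0,0.173],[0,0,0,0,0,0,0.173],[0,-0.034,0.0175,0,0,0,0],[0,-0.034,0.0175,0,0,0,0],[0,-0.034,0.0175,0,0,0,0],[0,-0.034,0.0175,0,0,0,0]]}}

```text
time_s: 2.25
eef_pos: [307.8, 343.8, 231.4]
ee_rot: [0.0, 0.675, 0.738, 0.0]
force: [0.1, 0.9, -0.3]
grip_width: 0.5
grip_force: 0.0
```

Request:
{"method": "send_rows", "body": {"targets": [[0,-0.034,0.0175,0,0,0,0],[0,-0.034,0.0175,0,0,0,0],[0,-0.034,0.0175,0,0,0,0],[0,-0.034,0.0175,0,0,0,0],[0,-0.034,0.0175,0,0,0,0],[0,-0.034,0.0175,0,0,0,0],[0,-0.034,0.0175,0,0,0,0],[0,-0.034,0.0175,0,0,0,0],[0,-0.034,0.0175,0,0,0,0],[0,-0.034,0.0175,0,0,0,0]]}}

```text
time_s: 3.5
eef_pos: [512.4, 20.6, 231.4]
ee_rot: [0.0, 0.675, 0.738, 0.0]
force: [0.7, 0.9, 0.6]
grip_width: 0.498
grip_force: 0.0
```

Request:
{"method": "send_rows", "body": {"targets": [[0,-0.034,0.0175,0,0,0,0],[0,-0.034,0.0175,0,0,0,0],[0,-0.034,0.0175,0,0,0,0],[0,-0.034,0.0175,0,0,0,0],[0,0,0,0.04,0,0,0],[0,0,0,0.04,0,0,0],[0,0,0,0.04,0,0,0],[0,0,0,0.03,0,0,0],[0,0,0,0,0,0,0],[0,0,0,0,0,0,0]]}}

```text
time_s: 4.75
eef_pos: [594.3, -107.7, 82.8]
ee_rot: [0.001, 0.675, 0.738, 0.0]
force: [1.1, -0.2, 0.7]
grip_width: 0.504
grip_force: 0.0
```

Request:
{"method": "send_rows", "body": {"targets": [[0,0,0,0.025,0,0,0],[0,0,0,0.025,0,0,0],[0,0,0,0.015,0,0,0],[0,0,0,0.007,0,0,0],[0,0.005,0,0,0,0,0],[0,0.005,0,0,0,0,0],[0,0.005,0,0,0,0,0],[0,0.005,0,0,0,0,0],[0,0.005,0,0,0,0,0],[0,0.005,0,0,0,0,0]]}}

```text
time_s: 6.0
eef_pos: [590.9, -77.2, 9.3]
ee_rot: [0.0, 0.675, 0.738, 0.0]
force: [0.2, -0.4, 0.1]
grip_width: 0.501
grip_force: 0.0
```

Request:
{"method": "send_rows", "body": {"targets": [[0,0.006,0,0,0,0,0],[0,0.006,0,0,0,0,0],[0,0.006,0,0,0,0,0],[0,0.006,0,0,0,0,0],[0,0.006,0,0,0,0,0],[0,0.006,0,0,0,0,0],[0,0.006,0,0,0,0,0],[0,0.006,0,0,0,0,0],[0,0.006,0,0,0,0,0],[0,0.006,0,0,0,0,0]]}}

```text
time_s: 7.25
eef_pos: [585.6, -17.4, 9.3]
ee_rot: [0.0, 0.675, 0.738, 0.0]
force: [-0.4, -0.8, 0.3]
grip_width: 0.501
grip_force: 0.1
```

Run:
```python
from h import *
t=ctrl.capture("top");s=ctrl.capture("scene")
for c in(t,s):print([(round(d["score"],2),np.round(d["point"]),ray(c,d["point"],22).round(1)) for d in ctrl.landmark_of("tube_center",c)])
a=cv2.resize(t["img"][150:250,200:400],None,fx=4,fy=4)[:,:,::-1]
cv2.imwrite("pics/m1.png",a)
```

```text
[(0.79, array([354., 145.]), array([751.6, -97.9,  22. ])), (0.63, array([392., 234.]), array([ 496.6, -203. ,   22. ]))]
[(0.97, array([329., 203.]), array([579.3,  18.2,  22. ])), (0.92, array([263., 222.]), array([759.4, -85.8,  22. ])), (0.72, array([281., 166.]), array([ 513.5, -211.8,   22. ]))]
```

View pics/m1.png

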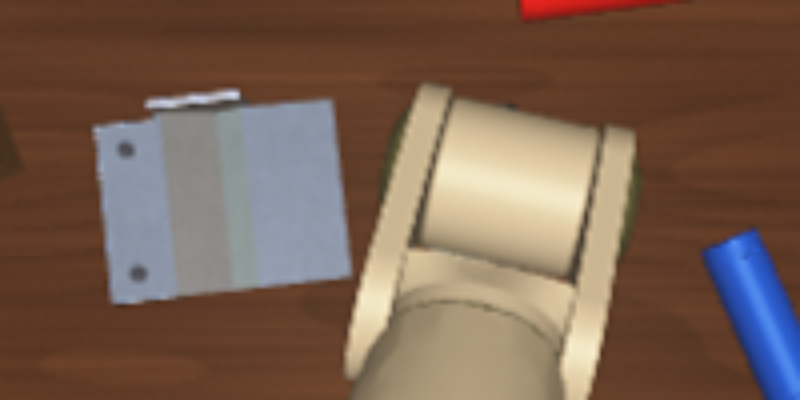

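Request:
{"method": "send_rows", "body": {"targets": [[0,0.008,0,0,0,0,0],[0,0.008,0,0,0,0,0],[0,0.008,0,0,0,0,0],[0,0.008,0,0,0,0,0],[0,0.008,0,0,0,0,-0.01],[0,0.008,0,0,0,0,-0.01],[0,0.008,0,0,0,0,0],[0,0.008,0,0,0,0,0],[0,0.006,0,0,0,0,0],[0,0.006,0,0,0,0,0]]}}

```text
time_s: 8.7
eef_pos: [578.2, 58.2, 9.3]
ee_rot: [0.0, 0.668, 0.745, 0.0]
force: [-0.3, 0.1, -0.7]
grip_width: 0.503
grip_force: 0.0
```

Request:
{"method": "send_rows", "body": {"targets": [[0,0.006,0,-0.0011,0,0,0],[0,0.006,0,-0.0011,0,0,0],[0,0.006,0,-0.0011,0,0,0],[0,0.006,0,-0.0011,0,0,0],[0,0.006,0,-0.0011,0,0,0],[0,0.006,0,-0.0011,0,0,0],[0,0.006,0,-0.0011,0,0,0],[0,0.006,0,-0.0011,0,0,0],[0,0.005,0,-0.0011,0,0,0],[0,0.005,0,-0.0011,0,0,0]]}}

```text
time_s: 9.95
eef_pos: [571.8, 115.8, 20.3]
ee_rot: [-0.0, 0.668, 0.745, -0.0]
force: [0.6, -2.5, 1.5]
grip_width: 0.502
grip_force: 1.0
```

Run:
```python
from h import *
s=ctrl.capture("scene")
print(ctrl.sense()["eef_pos"],[(round(d["score"],2),np.round(d["point"]),ray(s,d["point"],32).round(1)) for d in ctrl.landmark_of("tube_center",s)])
cv2.imwrite("pics/m2.png",cv2.resize(s["img"][170:265,285:420],None,fx=5,fy=5)[:,:,::-1])
```

```text
[571.73399228 116.42200698  20.4404033 ] [(0.89, array([372., 215.]), array([566.7, 156.6,  32. ])), (0.76, array([261., 220.]), array([767.5, -86.1,  32. ])), (0.7, array([238., 159.]), array([ 574.5, -341.3,   32. ])), (0.61, array([284., 166.]), array([ 517. , -195.9,   32. ]))]
```

View pics/m2.png

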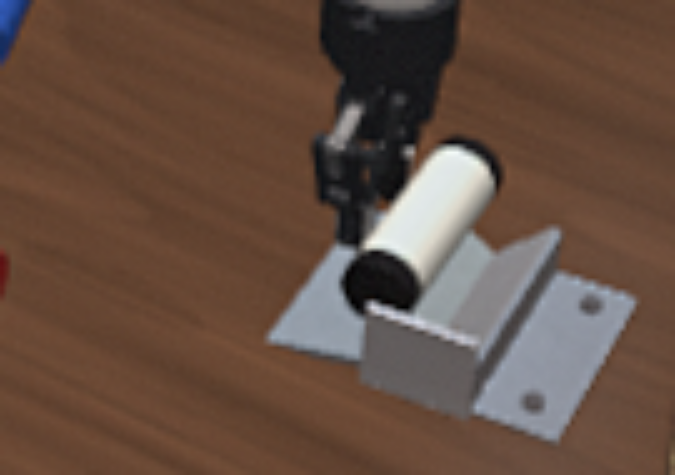

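The tube is high on the ramp, just before the crest, with its far end (about crop (380,280)) clear of the plate. I'll keep pushing over the crest.

Request:
{"method": "send_rows", "body": {"targets": [[0,0.005,0,-0.001,0,0,0],[0,0.005,0,-0.001,0,0,0],[0,0.004,0,0,0,0,0],[0,0.004,0,0,0,0,0],[0,0.003,0,0,0,0,0],[0,0.002,0,0,0,0,0],[0,0,0,0,0,0,0],[0,0,0,0,0,0,0],[0,0,0,0,0,0,0],[0,0,0,0,0,0,0]]}}

```text
time_s: 11.3
eef_pos: [569.4, 138.3, 22.3]
ee_rot: [0.0, 0.668, 0.745, 0.0]
force: [-0.1, 0.2, -0.4]
grip_width: 0.502
grip_force: 0.0
```

Run:
```python
from h import *
s=ctrl.capture("scene")
print(ctrl.sense()["eef_pos"],[(round(d["score"],2),np.round(d["point"]),ray(s,d["point"],29).round(1)) for d in ctrl.landmark_of("tube_center",s)[:2]])
cv2.imwrite("pics/m3.png",cv2.resize(s["img"][170:265,285:420],None,fx=5,fy=5)[:,:,::-1])
```

```text
[569.41178267 138.30056009  22.31843955] [(0.93, array([283., 164.]), array([ 509. , -205.7,   29. ])), (0.9, array([383., 221.]), array([565.9, 191.4,  29. ]))]
```

View pics/m3.png

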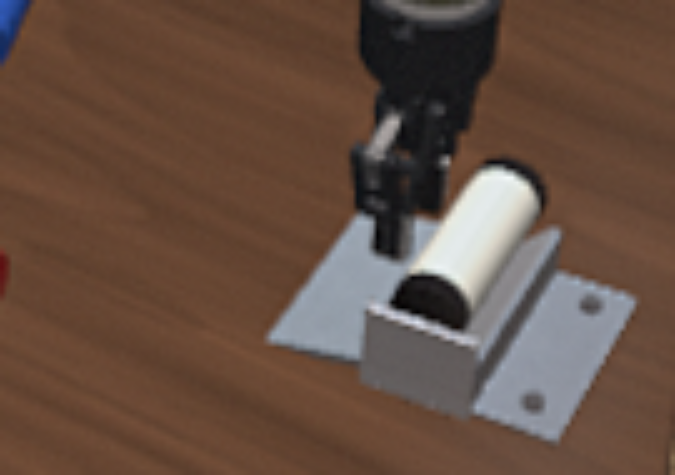

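The tube lies in the groove with y about +30 mm. I'll retreat, shut the fingers and go round to its free end.

Request:
{"method": "send_rows", "body": {"targets": [[0,-0.015,0,0,0,0,0],[0,-0.015,0,0,0,0,0],[1,0,0,-0.03,0,0,0],[1,0,0,-0.03,0,0,0],[1,0,0,-0.03,0,0,0],[1,0.014,-0.02,0,0,0,0],[1,0.014,-0.02,0,0,0,0],[1,0.014,-0.02,0,0,0,0],[1,0.014,-0.02,0,0,0,0],[1,0.015,-0.0175,0,0,0,0]]}}

```text
time_s: 12.65
eef_pos: [467.5, 167.9, 112.4]
ee_rot: [0.0, 0.668, 0.744, 0.0]
force: [-0.4, 0.1, -0.3]
grip_width: 0.001
grip_force: 0.0
```

Request:
{"method": "send_rows", "body": {"targets": [[1,0,0,0,0,0,0],[1,0,0,0,0,0,0],[1,0,0,0.03,0,0,0],[1,0,0,0.03,0,0,0],[1,0,0,0.02,0,0,0],[1,0,0,0.012,0,0,0],[1,0,0,0,0,0,0],[1,0,0,0,0,0,0],[1,0,0,0,0,0,0],[1,0,0,0,0,0,0]]}}

```text
time_s: 13.9
eef_pos: [468.2, 168.6, 20.7]
ee_rot: [0.0, 0.668, 0.745, 0.0]
force: [-0.5, 0.2, 0.3]
grip_width: -0.002
grip_force: 0.0
```

Run:
```python
from h import *
t=ctrl.capture("top");s=ctrl.capture("scene")
p=ctrl.sense()["eef_pos"];a=1.683;R=np.array([[np.cos(a),np.sin(a)],[-np.sin(a),np.cos(a)]])
S=np.array([597.1,182.9]);print("tcp",R@(p[:2]-S),p[2])
for c in (t,s):
  for d in ctrl.landmark_of("tube_center",c): print(np.round(d["score"],2),R@(ray(c,d["point"],29)[:2]-S))
A=cv2.resize(t["img"][150:260,200:350],None,fx=4,fy=4);B=cv2.resize(s["img"][170:265,325:420],(0,0),fx=4,fy=4)
o=np.zeros((440,600,3),np.uint8);cv2.imwrite("pics/m4.png",A[:,:,::-1]);cv2.imwrite("pics/m4s.png",B[:,:,::-1])
```

```text
tcp [  0.16975304 129.78302012] 20.538260865284126
0.75 [-371.64223976  128.82859045]
0.68 [ 4.85033964 22.7354578 ]
0.62 [-296.24459994 -124.08343255]
0.59 [199.27220776 -52.86938893]
0.79 [-369.62409247  116.79442495]
0.72 [-276.86208192 -144.57164831]
0.56 [ 6.72579577 31.61911992]
```

View pics/m4s.png

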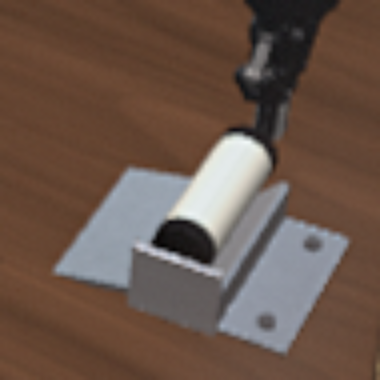

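The tube lies in the groove with the shut fingers behind its free end. I'll push gently.

Request:
{"method": "send_rows", "body": {"targets": [[1,0,0.004,0,0,0,0],[1,0,0.004,0,0,0,0],[1,0,0.004,0,0,0,0],[1,0,0.004,0,0,0,0],[1,0,0.004,0,0,0,0],[1,0,0.003,0,0,0,0],[1,0,0.003,0,0,0,0],[1,0,0.003,0,0,0,0],[1,0,0.003,0,0,0,0],[1,0,0.003,0,0,0,0]]}}

```text
time_s: 15.35
eef_pos: [502.9, 172.3, 20.2]
ee_rot: [-0.0, 0.668, 0.745, -0.0]
force: [-2.8, 0.1, -0.1]
grip_width: 0.001
grip_force: 0.9
```

```bash
cat > w.py <<'E'
from h import *
t=ctrl.capture("top");s=ctrl.capture("scene")
st=ctrl.sense();p=st["eef_pos"];a=1.683;R=np.array([[np.cos(a),np.sin(a)],[-np.sin(a),np.cos(a)]])
S=np.array([597.1,182.9]);print("tcp",R@(p[:2]-S),p[2],"F",R@st["force"][:2],st["time_s"])
for c in (t,s):
  for d in ctrl.landmark_of("tube_center",c):
    q=R@(ray(c,d["point"],29)[:2]-S)
    if abs(q[0])<30: print(np.round(d["score"],2),q.round(1))
E
python3 w.py
```

```text
tcp [1.78895221e-03 9.44073904e+01] 20.336264575092112 F [ 0.11006401 -0.09295163] 15.45
0.61 [ 0.1 12.5]
0.84 [-10.   29.8]
```

Request:
{"method": "send_rows", "body": {"targets": [[1,0,0.002,0,0,0,0],[1,0,0.002,0,0,0,0],[1,0,0.002,0,0,0,0],[1,0,0.0015,0,0,0,0],[1,0,0.0015,0,0,0,0],[1,0,0.001,0,0,0,0],[1,0,0.001,0,0,0,0],[1,0,0.001,0,0,0,0],[1,0,0.001,0,0,0,0],[1,0,0.001,0,0,0,0]]}}

```text
time_s: 16.8
eef_pos: [516.8, 173.9, 20.3]
ee_rot: [-0.0, 0.668, 0.745, 0.0]
force: [-2.0, -0.5, 1.5]
grip_width: 0.002
grip_force: 1.3
```

```bash
cat >> w.py <<'E'
A=cv2.resize(t["img"][165:240,215:320],None,fx=5.6,fy=5.6,interpolation=cv2.INTER_CUBIC);B=cv2.resize(s["img"][185:265,335:420],None,fx=5,fy=5,interpolation=cv2.INTER_CUBIC)
o=np.zeros((420,1013,3),np.uint8)
cv2.imwrite("pics/w%d.png"%(st["time_s"]*10),B[:,:,::-1])
E
python3 w.py; ls pics
```

```text
tcp [-8.24964884e-03  8.06907638e+01] 20.310170441395883 F [1.02450933 0.95416223] 16.9
0.82 [1.2 1. ]
0.81 [-0.3 -6.9]
ca.png
cb.png
m1.png
m2.png
m3.png
m4.png
m4s.png
scene0.png
top0.png
w169.png
```

Request:
{"method": "send_rows", "body": {"targets": [[1,0,0.0005,0,0,0,0],[1,0,0.0005,0,0,0,0],[1,0,0.0005,0,0,0,0],[1,0,0.0005,0,0,0,0],[1,0,0,0,0,0,0],[1,0,0,0,0,0,0],[1,0,0,0,0,0,0],[1,0,0,0,0,0,0],[1,0,0,0,0,0,0],[1,0,0,0,0,0,0]]}}

```text
time_s: 18.25
eef_pos: [518.1, 174.0, 20.2]
ee_rot: [-0.001, 0.668, 0.745, -0.001]
force: [-6.2, -0.1, 4.5]
grip_width: -0.001
grip_force: 3.0
```

```bash
python3 w.py
```

```text
tcp [5.11538534e-03 7.95343345e+01] 20.227185413378127 F [-0.78680479  6.05094475] 18.35
0.77 [  4.6 -10.2]
0.56 [2.2 3.1]
```

```bash
f=$(ls pics/w*.png|tail -1); cp $f pics/last.png
```

```text
(no output)
```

View pics/last.png

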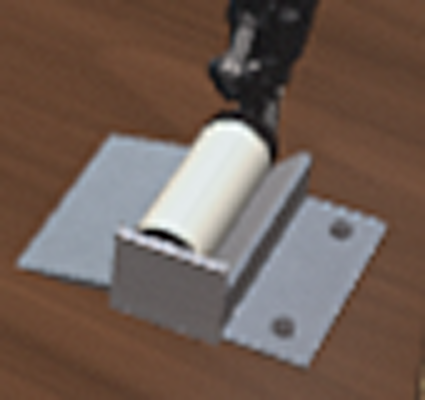

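The push force rose to a steady 6 N and the finger face is 65 mm from the seat, so the tube is at the plate. I'll back off, rise and check.

Request:
{"method": "send_rows", "body": {"targets": [[1,0,-0.001,0,0,0,0],[1,0,-0.002,0,0,0,0],[1,0,-0.005,0,0,0,0],[1,0,-0.02,0,0,0,0],[1,0,-0.03,0,0,0,0],[1,0,-0.03,-0.02,0,0,0],[1,0,-0.03,-0.05,0,0,0],[1,0,-0.03,-0.05,0,0,0],[1,0,0,-0.05,0,0,0],[1,0,0,0,0,0,0]]}}

```text
time_s: 19.7
eef_pos: [372.9, 158.2, 193.4]
ee_rot: [0.003, 0.667, 0.745, 0.003]
force: [-0.3, 0.5, -0.5]
grip_width: -0.001
grip_force: 0.0
```

```bash
python3 w.py
python3 - <<'E'
from h import *
t=ctrl.capture("top");cv2.imwrite("pics/fin.png",cv2.resize(t["img"][165:240,215:350],None,fx=5.6,fy=5.6,interpolation=cv2.INTER_CUBIC)[:,:,::-1])
for X in((0,65),(0,-65)):
  a=1.683;P=[597.1+np.cos(a)*X[0]-np.sin(a)*X[1],182.9+np.sin(a)*X[0]+np.cos(a)*X[1],51]
  print(((proj(t,P)-[215,165]+.41)*5.6).round())
E
```

```text
tcp [  0.45033898 227.12370216] 189.96250211247772 F [-0.26519836  0.22438291] 19.8
0.97 [ 9.7 -5.1]
0.76 [-2.7 -1. ]
[234. 321.]
[208.  60.]
```

View pics/fin.png

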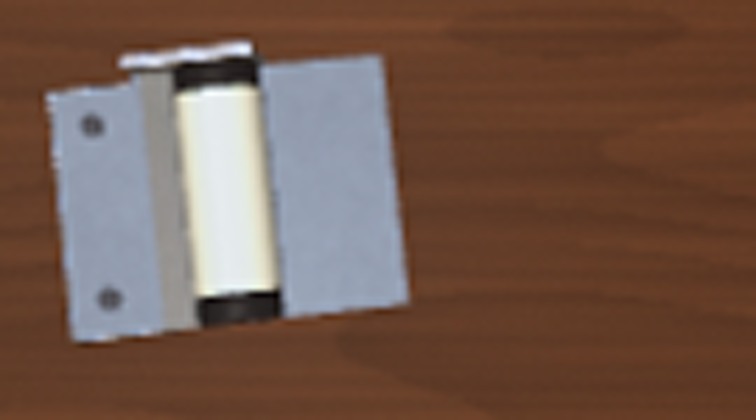

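The picture shows the tube in the groove, its top end (216,60) against the plate and its bottom end (240,322) flush with the sheet edge. Both match the predicted seated pose.

```bash
python3 -c "
from rig import ctrl
print(ctrl.finish_job())"
```

```text
the job is handed in; nothing more can be done
None
```

I rolled the tube up the ramp into the groove and pushed it against the stop plate; it lies there untouched, the bystanders were not touched, and the job was handed in at about 20 s (no verdict was returned).

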